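# Stack the gnocchi trays

### The job

Take the steel cup out of the open base tray and stand it upright on the turntable beside the sugar bowl; then lift the handled tray off its sloping stand and lower it squarely onto the base tray so that all four corner lugs drop fully home in the sockets and the trays sit flush (either way round). Set things down rather than dropping them, let go, and leave the sugar bowl, the jar, the paddle and the scraper where they are.

Things in the scene. Friction and masses are not known exactly. Their poses are not given: they have to be found in the camera images.
- base_tray: Open white plastic tray without handle, loose, 0.6 kg, level on the maple board (board top z = 20 mm), mid-scene. 150 mm in its x, 200 in y, 50 high, walls and floor 5. Origin: centre of underside, z up; y within 25 deg of world y. Sockets in the top corners at x = +-60, y = +-85 mm: square holes 20 mm wide, 18 deep, mouths flush with the rim (z = 50).
- handled_tray: Loose white plastic tray, 0.4 kg, with bridge handle. 150 mm in x, 200 in y, walls up to z = 40. Origin: centre of its floor's underside; z its own up. Corner lugs at x = +-60, y = +-85: round, 16 mm, tips tapered to 10, reaching down to z = -12. Starts tilted on the stand, lugs on the slope. Seated: origin at (0, 0, 50) mm of the base tray, x axes parallel, either way round.
- handle (a point): Centre of the handled tray's handle, 75 mm from the tray's origin along the tray's z; axes as the tray's. Flat-sided bar along y, 122 mm long, 14 wide (x), 16 high (z), on posts at y = +-55 mm, open air below it to the floor. Fingers close along the tray's x, tool along the tray's -z.
- stand: Fixed wooden stand, on the robot's left or right. Top slopes 31.5 deg about its y, 180 mm up the slope, 210 wide, high edge (+x) 125 mm above its foot, low edge (-x, towards the robot) with a lip that overlaps the lying tray's low wall by 8 mm: lift the tray off along the tray's own z. Origin: centre of its foot on the board; z up, x level towards the high edge.
- cup: Steel cup, open at the top, 105 mm high, 56 mm in diameter at the foot, 60 at the rim, wall 3 mm, about 0.16 kg. Origin: centre of its underside; z up. Starts standing inside the base tray on its floor (5 mm above the tray's underside), somewhere near the middle.
- turntable: Round grey plastic turntable on a fixed foot, on the other side from the stand. Disc 250 mm in diameter, flat top 28 mm above the origin, which is the centre of the foot on the board; z up. The disc turns stiffly (0.12 N m) about the vertical through the origin. The cup goes wholly on the disc.
- sugar_bowl: White ceramic sugar bowl with closed lid and knob, 84 mm in diameter, 80 mm high, loose. Origin: centre of its underside. Stands on the turntable, its centre 65 mm from the turntable's axis, in any direction. Leave alone.
- jar: Lever-top glass jar, loose, 90 mm in diameter (about 100 over the lever), 155 mm high. Origin: centre of its underside. Stands on the board beyond the base tray, far left or far right. Leave alone.
- scraper: Blue plastic dough scraper lying flat on the board, beyond the base tray on the other side from the jar. 78 mm in x, 110 in y, 14 high. Origin: centre of its underside. Leave alone.
- paddle: Wooden gnocchi paddle lying flat on the board just beyond the base tray, between jar and scraper. 220 mm along its y (from -120 to +100), 50 mm wide, 14 high. Origin on its underside. Leave alone.
Not all that is in view belongs to the job. What is shaped like the cup but black is not meant.

How it is judged:
On the way, in this order (a step that is already met when the one before it is completed fails the run):
1. the cup stands upright on the turntable, let go (horizontal distance between cup and turntable below 0.097 m and z of cup in the frame of turntable between 0.025 and 0.034 m and angle between cup's own z axis and vertical below 0.06 rad and linear speed of cup below 0.02 m/s and contact force between the fingers and cup below 0.1 N), for 0.2 s.
2. the handled tray is fully seated on the base tray, let go (horizontal distance between handled_tray and base_tray below 0.005 m and z of handled_tray in the frame of base_tray between 0.047 and 0.0525 m and angle between the x axis of handled_tray and the x axis of base_tray, either way round below 0.05 rad and angle between the z axis of handled_tray and the z axis of base_tray, either way round below 0.025 rad and angle between each of handled_tray, base_tray's own z axis and vertical below 0.04 rad and height (world z) of base_tray below 0.024 m and linear speed of handled_tray below 0.02 m/s and contact force between the fingers and handled_tray below 0.1 N), for 0.2 s.
At the end, for the whole second after the job is handed in: Cup upright (3 deg), at rest, wholly on the turntable disc (centre within 97 mm of its axis). Handled tray level on the flat-standing base tray, centred within 5 mm, parallel within 2.8 deg either way round, floor within 2.5 mm of the rim. All released and at rest (all of step 1 and all of step 2); the robot touches nothing.
It fails at once if the sugar bowl or the glass jar is pushed more than 30 mm from its place or tipped over (distance of any of sugar_bowl, jar from where it was at the start of the episode above 0.03 m or angle between any of sugar_bowl, jar's own z axis and vertical above 0.3 rad).
It fails at once if the gnocchi paddle or the scraper is pushed more than 30 mm from its place or tipped over (distance of any of paddle, scraper from where it was at the start of the episode above 0.03 m or angle between any of paddle, scraper's own z axis and vertical above 0.3 rad).
It fails at once if the steel cup is dropped or thrown (moves faster than 0.5 m/s with the fingers off it) (linear speed of cup above 0.5 m/s and contact force between the fingers and cup below 0.1 N).
It fails at once if the handled tray is dropped or thrown (moves faster than 0.5 m/s with the fingers off it) (linear speed of handled_tray above 0.5 m/s and contact force between the fingers and handled_tray below 0.1 N).
It also fails if it takes over 64 s, if anything falls off the work surface, if the arm or the gripper's body presses on something with over 40 N, if the wrist force passes 120 N, or if a joint passes its speed limit or range.

### The arm

A 7-joint arm with a two-finger parallel gripper is mounted at the origin on the work surface. World frame = base frame: x ahead of the robot, y to its left, z up, the work surface at z = 0. Lengths are in m, angles in rad, forces in N, time in s.
With the tool pointing down it reaches from about 0.35 to 0.9 m from the base axis. Payload 8.1 kg.
Tool frame: the origin (TCP) lies at the very end of the fingers, on their centre line; the grasp point (between the pads) lies 19 mm behind it; z points along the fingers, y is the line along which they close (so a half turn about z gives the same grasp; the last joint's range is limited). The gripper opens to 92 mm and grips with 3 to 60 N. Pads are 19 mm wide; open, the fingers measure 130 mm over their backs; the gripper's body (75 mm by 190 mm) begins 47 mm behind the grasp point.
Start: joints at [1.062, 0.434, 0.025, 1.573, -0.012, 1.134, -0.075], TCP at [0.247, -0.574, 0.227] pointing down, gripper open.
Joint ranges: [-2.62, 2.62], [-0.44, 2.09], [-1.27, 1.32], [0.08, 2.57], [-1.32, 4.46], [0.12, 2], [-2.74, 2.74]. Speed limits (rad/s): [2.22, 2.22, 3.01, 3.01, 3.14, 3.14, 3.14].

### API

Orientations are given as a rotation vector (axis times angle).
In Python, from cell import arm gives the robot as it stands.
- The arm moves only by the shell command python3 -m pendant 'ROWS' [FORCE]. ROWS is a JSON object of lists of equal length, an entry for each row: "slide": the shift along the tool's x, y, z in units of 0.3 m (1.0 is 0.3 m), a list of three; "dr": the turn, a rotation vector about the tool's x, y, z in units of 0.12 rad (1.0 is 0.12 rad), a list of three; "claw": the opening, from 0 (shut) to 1 (fully open). In form: {"slide": [[tx, ty, tz], ...], "dr": [[ax, ay, az], ...], "claw": [claw, ...]}. A call has 1 to 10 rows; each row shifts and turns the commanded pose from where the row before left it, along the tool's axes as they then stand; what a row does not reach is not made up. A row lasts 1/10 s, in which the tool goes at most 50 mm and 8.59 degrees, less where a joint would pass 70% of its speed; a pose out of reach is approached as far as the arm can. A call with a number of a shift or a turn outside -1 to 1 is refused whole. A call with a gripper value outside its range is refused whole. The fingers move at their own pace and stop on an object; FORCE is the grip in N (left out, the last holds). Time passes only in rows, so rows that do not move let the fingers close. It gives the time, the measured TCP pose, the force, the opening and the grip force at its end, in the units of the state.
- arm.observe(): the state, without advancing time (a new reading comes with each control period).
- arm.get_image(name): name is "scene" or "top"; returns the picture (400x640x3 uint8, red, green, blue); there is no depth.
- arm.calibration(name): a dict with "K" (3x3 intrinsics, pixels), "dist" ([k1, k2, p1, p2, k3] as OpenCV has them; the pictures are not rectified), "xyz" and "orientation" of the camera in the world. Camera axes: x right, y up, looking along -z (the intrinsics and any distortion apply to the point x, -y, -z); pixel columns grow to the right and rows downward; lengths in m; the calibration is good to about 2 mm. A picture is of the moment at which its call begins. calibration takes no time and is no camera call.
- arm.sign_off(): hands the job in; it is judged then, once.
The state is a dict: "clock": time; "joints": joint angles; "dq": joint speeds; "joint_efforts": joint torques, N m; "position": TCP position; "ee_rot": TCP orientation; "force": force on the tool from outside, world axes, zero at the start; "ft_torque": the same for the moment, N m; "width": opening from 0.0 (shut) to 1.0 (fully open); "gripper_force": force on a finger pad.
Only numpy, scipy, OpenCV 4.12 (cv2) and the standard library are available. Lean on these libraries where they do the work, as an engineer would, in place of code of your own. Each camera call takes 0.05 s, during which the arm holds its last target. There are 200 camera calls.

## Working session

There is one attempt and no reset: what is moved stays moved. The work goes in short steps, Python scripts to look and compute and a shell command to move; the robot and the scene stay as the last step left them, time stands still between calls to the robot, and variables do not carry over. Pictures are saved under pics/ and viewed, at most 10 in all, crops included, and the job is handed in when it is done.

```bash
ls; mkdir -p pics; python3 - <<'E'
from cell import arm
import cv2
print(arm.observe())
for n in("scene","top"):
    c=arm.calibration(n);print(n,c)
    cv2.imwrite(f"pics/{n}0.png",arm.get_image(n)[:,:,::-1])
E
```

```text
pics
{'clock': 0.0, 'joints': array([ 1.06236225,  0.43523406,  0.02496684,  1.57407477, -0.01156136,
        1.13400538, -0.07510438]), 'dq': array([ 0.0006195 ,  0.00148239, -0.00140316,  0.00127919,  0.00032892,
       -0.00074757, -0.00134829]), 'joint_efforts': array([ 3.91330623e-04, -6.67857528e+01,  9.84792709e-01, -3.14464545e+01,
       -6.08482515e-02,  4.29631106e-02,  2.07742523e-04]), 'position': array([ 0.24648148, -0.57379729,  0.22594667]), 'ee_rot': array([-3.07568325e+00, -6.32734583e-01,  7.66105575e-04]), 'force': array([ 0.36842463,  0.12069204, -0.41725062]), 'ft_torque': array([0.00445906, 0.01842387, 0.0085392 ]), 'gripper_force': 0.0, 'width': 0.9960122097972406}
scene {'K': array([[485.8854211 ,   0.        , 320.81657411],
       [  0.        , 485.8854211 , 208.38183622],
       [  0.        ,   0.        ,   1.        ]]), 'dist': array([0.00141039, 0.        , 0.        , 0.        , 0.        ]), 'xyz': array([ 1.10197222, -0.93646122,  1.00157896]), 'orientation': array([0.89636919, 0.24612853, 0.53423468])}
top {'K': array([[396.61490551,   0.        , 317.12000221],
       [  0.        , 396.61490551, 196.44434936],
       [  0.        ,   0.        ,   1.        ]]), 'dist': array([-0.08776987,  0.        ,  0.        ,  0.        ,  0.        ]), 'xyz': array([0.31260647, 0.01908075, 1.01807949]), 'orientation': array([ 0.16697855, -0.12479431, -1.59532337])}
```

View pics/scene0.png

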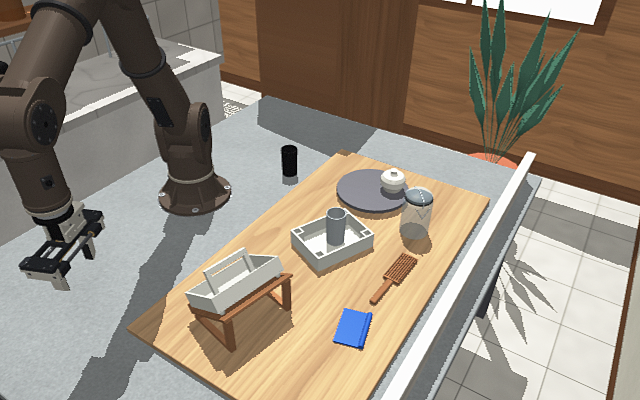

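View pics/top0.png

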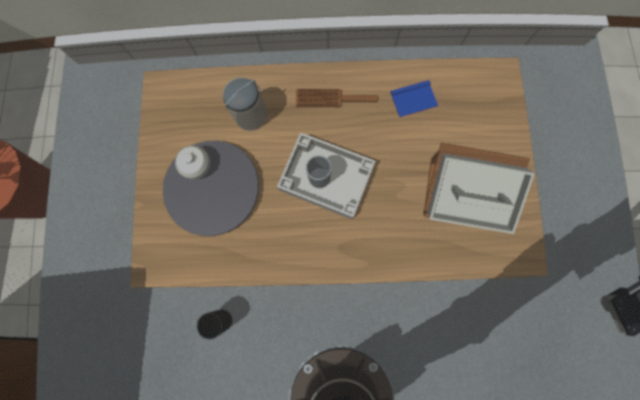

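```bash
cat > h.py <<'E'
import numpy as np,cv2
from scipy.spatial.transform import Rotation as R
from cell import arm
C={n:arm.calibration(n) for n in("scene","top")}
F=np.diag([1,-1,-1.])
def ray(n,uv):
    c=C[n];p=cv2.undistortPoints(np.array(uv,float).reshape(-1,1,2),c["K"],c["dist"])[:,0]
    d=np.c_[p,np.ones(len(p))]@F@R.from_rotvec(c["orientation"]).as_matrix().T
    return c["xyz"],d/np.linalg.norm(d,axis=1)[:,None]
def plane(n,uv,z):
    o,d=ray(n,uv);return o+d*((z-o[2])/d[:,2])[:,None]
def tri(a,b):
    """points from scene px a and top px b; also the gap"""
    o1,d1=ray("scene",a);o2,d2=ray("top",b);out=[]
    for p,q in zip(d1,d2):
        s=np.linalg.lstsq(np.c_[p,-q],o2-o1,rcond=None)[0]
        A,B=o1+s[0]*p,o2+s[1]*q;out.append([*(A+B)/2,np.linalg.norm(A-B)])
    return np.array(out)
def proj(n,X):
    c=C[n];M=R.from_rotvec(c["orientation"]).as_matrix()
    P=(np.atleast_2d(X)-c["xyz"])@M@F
    return cv2.projectPoints(P,np.zeros(3),np.zeros(3),c["K"],c["dist"])[0][:,0]
def crop(im,x,y,w=125,h=94,s=3.2):
    o=cv2.resize(im[y:y+h,x:x+w],None,fx=s,fy=s,interpolation=cv2.INTER_CUBIC)[:,:,::-1].copy()
    for u in range(-x%10,w,10):cv2.putText(o,str(x+u)if(x+u)%20==0 else"'",(int((u+.5)*s),8),0,.3,(0,0,255),1)
    for v in range(-y%10,h,10):cv2.putText(o,"-"+str(y+v),(0,int((v+.5)*s)+3),0,.3,(0,0,255),1)
    return o
E
python3 - <<'E'
from h import *
t=arm.get_image("top");s=arm.get_image("scene")
a=np.hstack([crop(t,265,128),crop(t,415,140)]);b=np.hstack([crop(s,275,190),crop(s,178,240,w=125)])
m=np.vstack([a,b])[:600,:800];cv2.imwrite("pics/m.png",m);print(m.shape)
E
```

```text
(600, 800, 3)
```

View pics/m.png

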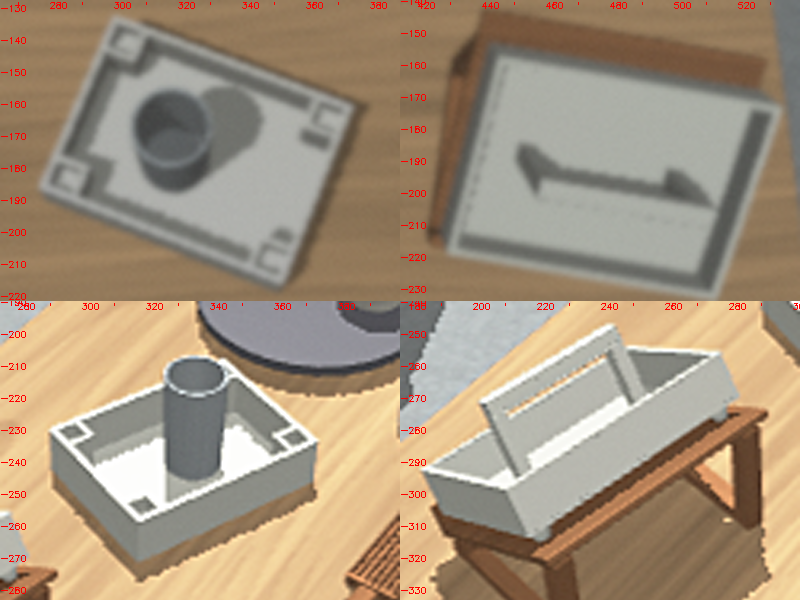

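```bash
python3 - <<'E'
from h import *
t=arm.get_image("top").astype(float);t=np.mean([t]+[arm.get_image("top") for _ in range(3)],axis=0)
g=np.clip((t-90)*255/130,0,255).astype(np.uint8)
cv2.imwrite("pics/z.png",crop(g,425,148,w=114,h=85,s=7))
E
```

```text
(no output)
```

View pics/z.png

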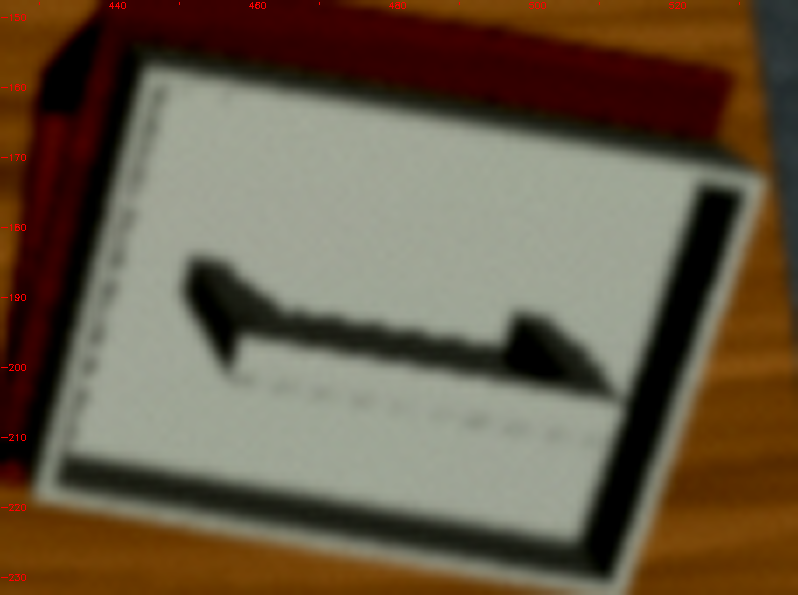

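```bash
python3 - <<'E'
from h import *
np.set_printoptions(precision=4,suppress=True)
# handled: A B C D rim corners, H1(-y) H2(+y) handle top ends
sc=[(185.8,293.1),(211.8,298.4),(277.4,256.3),(249,254),(203.1,271.7),(243.8,247.6)]
tp=[(513.8,232.5),(534.2,172.9),(444.5,156.4),(429.5,218.5),(512.5,207.6),(458.2,198.5)]
T=tri(sc,tp);print(T)
M=np.array([(-75,-100,40),(75,-100,40),(75,100,40),(-75,100,40),(0,-61,83),(0,61,83)])/1000
def kab(M,P):
    r,e=R.align_vectors(P-P.mean(0),M-M.mean(0));t=P.mean(0)-r.apply(M.mean(0))
    return r,t,np.linalg.norm(r.apply(M)+t-P,axis=1)
r,t,e=kab(M,T[:,:3]);print("tray",t,r.as_rotvec(),"axes\n",r.as_matrix(),e)
r4,t4,e4=kab(M[:4],T[:4,:3]);print("4only",t4,r4.as_matrix()[:,2],r4.as_matrix()[:,1],e4)
print("handle",r.apply([0,0,.075])+t, r4.apply([0,0,.075])+t4)
# base
t_=arm.get_image("top");hsv=cv2.cvtColor(t_,cv2.COLOR_RGB2HSV)
m=((hsv[...,1]<60)&(hsv[...,2]>110)).astype(np.uint8);m[:,:265]=0;m[:,390:]=0;m[:125]=0;m[230:]=0
c=max(cv2.findContours(m,0,1)[0],key=cv2.contourArea);print("box",cv2.boxPoints(cv2.minAreaRect(c)))
bt=[(299.8,132.6),(377.8,159.7),(354.6,217.4),(277,186.4)]
bs=[(291.3,231.3),(318.8,259.4),(373.8,233.8)]  # scene left,front,right
P=plane("top",bt,.07);print(P,np.linalg.norm(np.diff(P[[0,1,2,3,0]],axis=0),axis=1))
print("scene base",plane("scene",bs,.07))
# cup
print("cup rim top",plane("top",[(318.3,167)],.13),"turntable")
E
```

```text
[[ 0.3862 -0.4134  0.1009  0.0054]
 [ 0.5087 -0.4386  0.1794  0.0041]
 [ 0.55   -0.244   0.177   0.0025]
 [ 0.4261 -0.2172  0.1004  0.0052]
 [ 0.4324 -0.3835  0.175   0.    ]
 [ 0.4572 -0.2647  0.175   0.0021]]
tray [ 0.4881 -0.3329  0.1051] [-0.0613 -0.5524 -0.1995] axes
 [[ 0.8325  0.2046 -0.5149]
 [-0.1717  0.9788  0.1113]
 [ 0.5268 -0.0043  0.85  ]] [0.0019 0.0011 0.0013 0.0015 0.001  0.0011]
4only [ 0.4882 -0.3328  0.1053] [-0.5122  0.1126  0.8514] [ 0.2053  0.9787 -0.0059] [0.0016 0.0011 0.0016 0.001 ]
handle [ 0.4495 -0.3246  0.1688] [ 0.4498 -0.3244  0.1692]
box [[275.2069 188.4827]
 [298.931  129.1724]
 [376.5172 160.2069]
 [352.7931 219.5172]]
[[ 0.6554  0.0813  0.07  ]
 [ 0.578  -0.1103  0.07  ]
 [ 0.4363 -0.0466  0.07  ]
 [ 0.5187  0.1399  0.07  ]] [0.2067 0.1553 0.2039 0.1487]
scene base [[ 0.4471 -0.0455  0.07  ]
 [ 0.5804 -0.1019  0.07  ]
 [ 0.6569  0.0802  0.07  ]]
cup rim top [[0.5484 0.0361 0.13  ]] turntable
```

```bash
cat >> h.py <<'E'
np.set_printoptions(precision=4,suppress=True)
def down(a):
    "tool down, closing axis (tool y) at world angle a [rad], nearest of the two half turns to the present"
    z=np.array([0,0,-1.]);y=np.array([np.cos(a),np.sin(a),0]);return np.c_[np.cross(y,z),y,z]
def plan(p,M):
    s=arm.observe();R0=R.from_rotvec(s["ee_rot"])
    best=min((R.from_matrix(M@np.diag(f)) for f in([1,1,1],[-1,-1,1.])),key=lambda r:(R0.inv()*r).magnitude())
    d=(R0.inv()*best).as_rotvec()
    print("t",s["clock"],"pos",s["position"],"F",s["force"],"w",s["width"],s["gripper_force"])
    print("dr total units",d/.12,"then slide total units",best.inv().apply(np.asarray(p)-s["position"])/.3,"slide in present axes",R0.inv().apply(np.asarray(p)-s["position"])/.3)
E
python3 - <<'E'
from h import *
t=arm.get_image("top");g=t.astype(int)
s=arm.get_image("scene")
# turntable: dark bluish grey
hsv=cv2.cvtColor(t,cv2.COLOR_RGB2HSV)
print(t[200,215],t[188,190],s[195,365])
m=(np.abs(g-g[200,215]).max(2)<22).astype(np.uint8);m[:,:150]=0;m[:,275:]=0;m[:130]=0;m[250:]=0
m=cv2.morphologyEx(m,cv2.MORPH_OPEN,np.ones((3,3)))
c=cv2.convexHull(max(cv2.findContours(m,0,1)[0],key=cv2.contourArea))
P=plane("top",c[:,0],.048)[:,:2]
(cx,cy),rad=cv2.minEnclosingCircle(P.astype(np.float32));print("tt",cx,cy,rad)
gs=s.astype(int);m=(np.abs(gs-gs[195,365]).max(2)<25).astype(np.uint8);m[:,:325]=0;m[:,430:]=0;m[:160]=0;m[220:]=0
c=cv2.convexHull(max(cv2.findContours(m,0,1)[0],key=cv2.contourArea));P=plane("scene",c[:,0],.048)[:,:2]
print("tt scene",cv2.minEnclosingCircle(P.astype(np.float32)), P.min(0),P.max(0))
print("bowl knob",tri([(394,169.5)],[(188,158)]),plane("top",[(193,162)],.1))
print("cup rim",tri([(336.1,213)],[(318.3,167)]),plane("scene",[(336.1,213)],.13))
E
```

```text
[ 95  95 101] [91 91 97] [145 146 153]
tt 0.5288208723068237 0.31459879875183105 0.12511567771434784
tt scene ((0.5594097375869751, 0.3194112479686737), 0.15177857875823975) [0.4083 0.1933] [0.7096 0.437 ]
bowl knob [[0.5851 0.3475 0.1256 0.0049]] [[0.5802 0.3421 0.1   ]]
cup rim [[0.5493 0.0367 0.1295 0.0019]] [[0.5502 0.0369 0.13  ]]
```

```bash
python3 - <<'E'
from h import *
plan([.549,.0367,.25],down(np.deg2rad(-66.75)))
E
```

```text
t 0.55 pos [ 0.2467 -0.5743  0.2267] F [-0.6347  0.4969 -0.549 ] w 1.0028939954695342 0.0
dr total units [ 0.0001  0.0001 -0.0007] then slide total units [ 1.7298 -1.4734 -0.0776] slide in present axes [ 1.7296 -1.4735 -0.0776]
```

```bash
python3 -m pendant '{"slide":[[0,0,-0.08],[0,0,-0.12],[0,0,-0.12],[0.05,-0.04,0],[0.1,-0.085,0],[0.1,-0.085,0],[0.1,-0.085,0],[0.1,-0.085,0],[0.1,-0.085,0],[0.1,-0.085,0]],"dr":[[0,0,0],[0,0,0],[0,0,0],[0,0,0],[0,0,0],[0,0,0],[0,0,0],[0,0,0],[0,0,0],[0,0,0]],"claw":[1,1,1,1,1,1,1,1,1,1]}' 20
python3 -m pendant '{"slide":[[0.1,-0.085,0],[0.1,-0.085,0],[0.1,-0.085,0],[0.1,-0.085,0],[0.1,-0.085,0],[0.1,-0.085,0],[0.1,-0.085,0],[0.1,-0.085,0],[0.1,-0.085,0],[0.1,-0.085,0]],"dr":[[0,0,0],[0,0,0],[0,0,0],[0,0,0],[0,0,0],[0,0,0],[0,0,0],[0,0,0],[0,0,0],[0,0,0]],"claw":[1,1,1,1,1,1,1,1,1,1]}'
python3 - <<'E'
from h import *
plan([.549,.0367,.16],down(np.deg2rad(-66.75)))
E
```

```text
clock: 1.55
position: [0.3612, -0.3442, 0.323]
ee_rot: [3.077, 0.633, 0.0]
force: [0.2, -0.2, -0.7]
width: 1.001
gripper_force: 0.0
clock: 2.55
position: [0.5363, 0.0084, 0.3229]
ee_rot: [3.077, 0.632, 0.001]
force: [0.3, -0.5, 0.7]
width: 0.999
gripper_force: 0.0
t 2.55 pos [0.5363 0.0084 0.3229] F [ 0.3222 -0.4926  0.7415] w 0.9994511404600158 0.0
dr total units [ 0.0029 -0.003  -0.0041] then slide total units [ 0.0763 -0.07    0.5431] slide in present axes [ 0.076  -0.0702  0.5431]
```

```bash
python3 -m pendant '{"slide":[[0,0,0],[0,0,0.1],[0,0,0.1],[0,0,0.1],[0,0,0.1],[0,0,0.1],[0,0,0.04],[0,0,0],[0,0,0]],"dr":[[0,0,0],[0,0,0],[0,0,0],[0,0,0],[0,0,0],[0,0,0],[0,0,0],[0,0,0],[0,0,0]],"claw":[1,1,1,1,1,1,1,1,1]}'
python3 - <<'E'
from h import *
plan([.549,.0367,.086],down(np.deg2rad(-66.75)))
E
```

```text
clock: 3.45
position: [0.5364, 0.0069, 0.1618]
ee_rot: [3.077, 0.633, 0.002]
force: [1.0, 0.7, -0.8]
width: 1.002
gripper_force: 0.0
t 3.45 pos [0.5364 0.0069 0.1618] F [ 1.0268  0.7231 -0.7908] w 1.00152531393048 0.0
dr total units [ 0.0038 -0.0091 -0.0026] then slide total units [ 0.0778 -0.0747  0.2527] slide in present axes [ 0.0775 -0.0748  0.2527]
```

```bash
python3 -m pendant '{"slide":[[0.039,-0.037,0],[0.039,-0.038,0],[0,0,0],[0,0,0.08],[0,0,0.1],[0,0,0.07],[0,0,0]],"dr":[[0,0,0],[0,0,0],[0,0,0],[0,0,0],[0,0,0],[0,0,0],[0,0,0]],"claw":[1,1,1,1,1,1,1]}' 20
python3 -m pendant '{"slide":[[0,0,0],[0,0,0],[0,0,0],[0,0,0],[0,0,0],[0,0,0],[0,0,0],[0,0,0]],"dr":[[0,0,0],[0,0,0],[0,0,0],[0,0,0],[0,0,0],[0,0,0],[0,0,0],[0,0,0]],"claw":[0.4,0.4,0.4,0.4,0.4,0.4,0.4,0.4]}' 20
```

```text
clock: 4.15
position: [0.5466, 0.037, 0.0835]
ee_rot: [-3.077, -0.634, 0.007]
force: [-0.5, -0.8, 0.6]
width: 1.003
gripper_force: 0.0
clock: 4.95
position: [0.5489, 0.0372, 0.0864]
ee_rot: [3.077, 0.633, 0.002]
force: [-1.7, 0.7, 6.0]
width: 0.637
gripper_force: 20.0
```

```bash
python3 -m pendant '{"slide":[[0,0,-0.03],[0,0,-0.07],[0,0,-0.1],[0,0,-0.1],[0,0,-0.06],[0,0,-0.02],[0,0,0]],"dr":[[0,0,0],[0,0,0],[0,0,0],[0,0,0],[0,0,0],[0,0,0],[0,0,0]],"claw":[0.4,0.4,0.4,0.4,0.4,0.4,0.4]}' 20
python3 - <<'E'
from h import *
plan([.486,.290,.113],down(np.deg2rad(-66.75)))
E
```

```text
clock: 5.65
position: [0.5485, 0.0368, 0.2002]
ee_rot: [3.077, 0.633, 0.001]
force: [-0.6, 0.9, -2.1]
width: 0.638
gripper_force: 20.0
t 5.65 pos [0.5485 0.0368 0.2002] F [-0.5733  0.9492 -2.1446] w 0.6380882935194451 19.999737844336778
dr total units [ 0.0041 -0.0069 -0.0024] then slide total units [ 0.1418 -0.8577  0.2908] slide in present axes [ 0.1413 -0.8579  0.2905]
```

```bash
python3 -m pendant '{"slide":[[0.007,-0.04,0],[0.013,-0.08,0],[0.02,-0.12,0],[0.02,-0.12,0],[0.02,-0.12,0],[0.02,-0.12,0],[0.02,-0.12,0],[0.013,-0.09,0],[0.008,-0.045,0],[0,0,0]],"dr":[[0,0,0],[0,0,0],[0,0,0],[0,0,0],[0,0,0],[0,0,0],[0,0,0],[0,0,0],[0,0,0],[0,0,0]],"claw":[0.4,0.4,0.4,0.4,0.4,0.4,0.4,0.4,0.4,0.4]}'
python3 -m pendant '{"slide":[[0,0,0.04],[0,0,0.08],[0,0,0.08],[0,0,0.06],[0,0,0.03],[0,0,0.007],[0,0,0],[0,0,0]],"dr":[[0,0,0],[0,0,0],[0,0,0],[0,0,0],[0,0,0],[0,0,0],[0,0,0],[0,0,0]],"claw":[0.4,0.4,0.4,0.4,0.4,0.4,0.4,0.4]}'
```

```text
clock: 6.65
position: [0.4843, 0.2915, 0.1987]
ee_rot: [-3.075, -0.639, 0.003]
force: [-1.0, -0.3, -2.0]
width: 0.636
gripper_force: 20.0
clock: 7.45
position: [0.4865, 0.2891, 0.1111]
ee_rot: [-3.077, -0.632, -0.001]
force: [-0.6, 0.7, -2.3]
width: 0.637
gripper_force: 20.0
```

Lower in small steps until contact.

```bash
python3 -m pendant '{"slide":[[0,0,0.003],[0,0,0.003],[0,0,0]],"dr":[[0,0,0],[0,0,0],[0,0,0]],"claw":[0.4,0.4,0.4]}'
python3 -m pendant '{"slide":[[0,0,0.003],[0,0,0.002],[0,0,0]],"dr":[[0,0,0],[0,0,0],[0,0,0]],"claw":[0.4,0.4,0.4]}'
```

```text
clock: 7.75
position: [0.4863, 0.2895, 0.1093]
ee_rot: [-3.077, -0.633, -0.001]
force: [-1.1, -0.9, 2.5]
width: 0.639
gripper_force: 20.0
clock: 8.05
position: [0.4866, 0.2899, 0.1091]
ee_rot: [-3.077, -0.633, -0.004]
force: [-3.6, -2.4, 15.9]
width: 0.637
gripper_force: 20.0
```

```bash
python3 -m pendant '{"slide":[[0,0,-0.004],[0,0,0],[0,0,0],[0,0,0],[0,0,0],[0,0,0]],"dr":[[0,0,0],[0,0,0],[0,0,0],[0,0,0],[0,0,0],[0,0,0]],"claw":[0.4,0.85,0.85,0.85,0.85,0.85]}'
python3 -m pendant '{"slide":[[0,0,-0.05],[0,0,-0.1],[0,0,-0.12],[0,0,-0.12],[0,0,-0.12],[0,0,-0.12],[0,0,-0.08],[0,0,0]],"dr":[[0,0,0],[0,0,0],[0,0,0],[0,0,0],[0,0,0],[0,0,0],[0,0,0],[0,0,0]],"claw":[0.85,0.85,0.85,0.85,0.85,0.85,0.85,0.85]}'
python3 - <<'E'
from h import *
t=arm.get_image("top");s=arm.get_image("scene")
a=np.hstack([crop(t,265,128),crop(t,160,128)]);b=np.hstack([crop(s,275,190),crop(s,320,150)])
m=np.vstack([a,b])[:600,:800];cv2.imwrite("pics/m2.png",m)
E
```

```text
clock: 8.65
position: [0.486, 0.2893, 0.1084]
ee_rot: [3.077, 0.633, -0.0]
force: [-0.8, 0.7, 0.3]
width: 0.846
gripper_force: 0.0
clock: 9.45
position: [0.4871, 0.2905, 0.3253]
ee_rot: [-3.075, -0.632, -0.009]
force: [0.4, 0.2, -0.3]
width: 0.847
gripper_force: 0.0
```

View pics/m2.png

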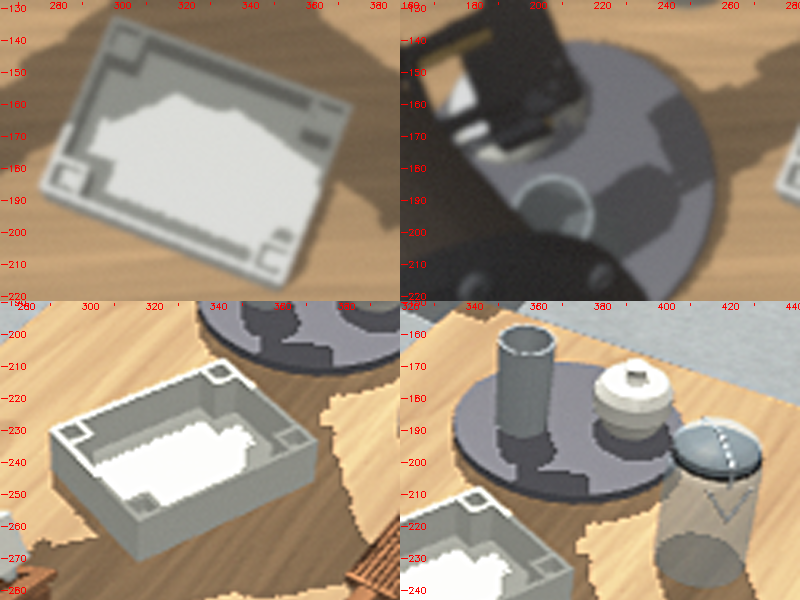

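```bash
cat > base.py <<'E'
from h import *
def px(L,x0,y0,ox=0,oy=0): return [(x0+(x-ox)/3.2-.5+.16,y0+(y-oy)/3.2-.5+.16) for x,y in L]
# order: B(-x,-y) R(+x,-y) TL(+x,+y) L(-x,+y)
tc=px([(287,287),(353,104),(113,17),(40,188)],265,128); ts=px([(272,257),(327,110),(128,42),(70,177)],265,128)
sc=px([(52,431),(140,520),(315,440),(224,358)],275,190,0,300); ss=px([(73,432),(146,505),(291,438),(222,372)],275,190,0,300)
M=np.array([(-75,-100),(75,-100),(75,100),(-75,100),(-60,-85),(60,-85),(60,85),(-60,85)])/1000.
def fit(P,tag):
    M3=np.c_[M[:len(P)] if len(P)==8 else M[:4],np.full(len(P),.05)]
    r,_=R.align_vectors(P-P.mean(0),M3-M3.mean(0));t=P.mean(0)-r.apply(M3.mean(0));m=r.as_matrix()
    print(tag,"t",t,"yaw deg",np.degrees(np.arctan2(m[1,0],m[0,0])),"z",m[:,2],"err",np.linalg.norm(r.apply(M3)+t-P,axis=1))
if __name__=="__main__":
    T=tri(sc+ss,tc+ts);print(T[:,2:]);fit(T[:,:3],"tri")
    fit(plane("top",tc+ts,.07),"top");fit(plane("scene",sc+ss,.07),"scene")
    print("cup rim",plane("top",[(160-.34+(552-400)/3.2,128-.34+215/3.2)],.153),plane("scene",[(320-.34+(526-400)/3.2,150-.34+40/3.2)],.153))
E
python3 base.py
```

```text
[[0.0676 0.0077]
 [0.0721 0.0028]
 [0.0699 0.0002]
 [0.07   0.0032]
 [0.0702 0.0025]
 [0.0723 0.0006]
 [0.07   0.0016]
 [0.0703 0.0062]]
tri t [0.549  0.0179 0.0203] yaw deg -23.267483287981474 z [-0.0101  0.0069  0.9999] err [0.0021 0.0013 0.0028 0.0014 0.0015 0.0029 0.0042 0.0029]
top t [0.5474 0.0173 0.02  ] yaw deg -23.019085925595153 z [0. 0. 1.] err [0.0028 0.0009 0.0014 0.0015 0.0019 0.0038 0.0036 0.0029]
scene t [0.5493 0.0198 0.02  ] yaw deg -23.372292357598575 z [-0. -0.  1.] err [0.0037 0.0029 0.0037 0.001  0.001  0.002  0.0049 0.0027]
cup rim [[0.4866 0.288  0.153 ]] [[0.4871 0.2859 0.153 ]]
```

```bash
cat > tgt.py <<'E'
from h import *
m=np.array([[ 0.8325,0.2046,-0.5149],[-0.1717,0.9788,0.1113],[0.5268,-0.0043,0.85]])
y=np.array([.2046,.9788,0]);y/=np.linalg.norm(y);h=np.cross(y,[0,0,1.]);a=np.deg2rad(31.6)
z=np.array([0,0,1])*np.cos(a)-h*np.sin(a);x=np.cross(y,z)   # tray axes, y level
G=np.c_[np.cross(x,-z),x,-z]; H=np.array([.4496,-.3245,.169])
E
python3 - <<'E'
from tgt import *
print(np.c_[x,y,z],arm.observe()["joints"])
plan([.40,-.313,.325],down(np.deg2rad(-66.75)));plan(H-.10*(-z)+[0,0,.05],G)
E
```

```text
[[ 0.8337  0.2046 -0.5129]
 [-0.1743  0.9788  0.1072]
 [ 0.524   0.      0.8517]] [-0.2857  0.3169 -0.4661  1.5428  0.1456  1.3159 -1.9337]
t 9.55 pos [0.486  0.2893 0.3216] F [ 1.4241 -0.249  -0.4626] w 0.8493973109972598 0.0
dr total units [ 0.0009 -0.0052 -0.0017] then slide total units [-1.056   1.7313 -0.0114] slide in present axes [-1.0557  1.7315 -0.0119]
t 9.55 pos [0.486  0.2893 0.3216] F [ 1.4241 -0.249  -0.4626] w 0.8493973109972598 0.0
dr total units [-4.2314  2.198  -7.784 ] then slide total units [-2.0275  0.0761  0.1149] slide in present axes [-1.0619  1.7317  0.0575]
```

```bash
python3 -m pendant '{"slide":[[-0.03,0.05,0],[-0.06,0.1,0],[-0.07,0.115,0],[-0.07,0.115,0],[-0.07,0.115,0],[-0.07,0.115,0],[-0.07,0.115,0],[-0.07,0.115,0],[-0.07,0.115,0],[-0.07,0.115,0]],"dr":[[0,0,0],[0,0,0],[0,0,0],[0,0,0],[0,0,0],[0,0,0],[0,0,0],[0,0,0],[0,0,0],[0,0,0]],"claw":[0.85,0.85,0.85,0.85,0.85,0.85,0.85,0.85,0.85,0.85]}'
python3 -m pendant '{"slide":[[-0.07,0.115,0],[-0.07,0.115,0],[-0.07,0.115,0],[-0.07,0.115,0],[-0.07,0.115,0],[-0.04,0.06,0],[-0.02,0.03,0],[0,0,0]],"dr":[[0,0,0],[0,0,0],[0,0,0],[0,0,0],[0,0,0],[0,0,0],[0,0,0],[0,0,0]],"claw":[0.85,0.85,0.85,0.85,0.85,0.85,0.85,0.85]}'
python3 - <<'E'
from tgt import *
plan(H-.10*(-z)+[0,0,.05],G);print(arm.observe()["joints"])
E
```

```text
clock: 10.55
position: [0.4316, -0.085, 0.3204]
ee_rot: [-3.077, -0.631, 0.003]
force: [1.0, -0.5, -1.0]
width: 0.852
gripper_force: 0.0
clock: 11.35
position: [0.3979, -0.3154, 0.3206]
ee_rot: [-3.077, -0.628, 0.002]
force: [0.3, 1.3, 0.2]
width: 0.849
gripper_force: 0.0
t 11.35 pos [ 0.3979 -0.3154  0.3206] F [0.291  1.2917 0.1911] w 0.8492262391553902 0.0
dr total units [-4.2483  2.2122 -7.8039] then slide total units [ 0.0056 -0.0283  0.0467] slide in present axes [ 0.0036 -0.0044  0.0546]
[ 0.5765  0.1776 -0.0138  1.7018  0.0028  1.264  -0.6058]
```

```bash
python3 -m pendant '{"slide":[[0,0,0],[0,0,0],[0,0,0],[0,0,0],[0,0,0],[0,0,0],[0,0,0],[0,0,0],[0,0,0],[0,0,0]],"dr":[[-0.42,0.22,-0.78],[-0.42,0.22,-0.78],[-0.42,0.22,-0.78],[-0.43,0.22,-0.78],[-0.43,0.22,-0.78],[-0.43,0.22,-0.78],[-0.43,0.22,-0.78],[-0.42,0.22,-0.78],[-0.42,0.22,-0.78],[-0.42,0.22,-0.78]],"claw":[1,1,1,1,1,1,1,1,1,1]}'
python3 -m pendant '{"slide":[[0,0,0],[0,0,0]],"dr":[[0,0,0],[0,0,0]],"claw":[0.6,0.6]}'
python3 - <<'E'
from tgt import *
plan(H-.06*(-z),G);print(arm.observe()["joints"])
E
```

```text
clock: 12.35
position: [0.3995, -0.3122, 0.3214]
ee_rot: [2.069, 1.692, 0.478]
force: [0.5, 0.4, -0.1]
width: 0.999
gripper_force: 0.0
clock: 12.55
position: [0.3994, -0.3131, 0.3213]
ee_rot: [2.08, 1.684, 0.477]
force: [0.9, -0.3, 0.9]
width: 0.874
gripper_force: 0.0
t 12.55 pos [ 0.3994 -0.3131  0.3213] F [ 0.8634 -0.2793  0.8879] w 0.874107002754131 0.0
dr total units [-0.0199 -0.0023 -0.033 ] then slide total units [-0.003  -0.12    0.3224] slide in present axes [-0.0035 -0.1193  0.3227]
[ 0.6776 -0.0813  0.077   2.1131 -0.4399  0.6776  0.8308]
```

```bash
python3 -m pendant '{"slide":[[0,-0.06,0],[-0.003,-0.06,0],[0,0,0.08],[0,0,0.1],[0,0,0.1],[0,0,0.04],[0,0,0],[0,0,0]],"dr":[[0,0,0],[0,0,0],[0,0,0],[0,0,0],[0,0,0],[0,0,0],[0,0,0],[0,0,0]],"claw":[0.6,0.6,0.6,0.6,0.6,0.6,0.6,0.6]}'
python3 - <<'E'
from tgt import *
plan(H+.019*(-z),G)
E
```

```text
clock: 13.35
position: [0.4188, -0.3187, 0.2211]
ee_rot: [2.077, 1.686, 0.477]
force: [-0.6, -0.5, 0.2]
width: 0.597
gripper_force: 0.0
t 13.35 pos [ 0.4188 -0.3187  0.2211] F [-0.5947 -0.499   0.2151] w 0.5965443914393832 0.0
dr total units [-0.0122 -0.0056 -0.0105] then slide total units [ 0.0021 -0.0021  0.266 ] slide in present axes [ 0.0019 -0.0017  0.266 ]
```

```bash
python3 -m pendant '{"slide":[[0.001,-0.001,0.07],[0.001,-0.001,0.1],[0,0,0.07],[0,0,0.026],[0,0,0]],"dr":[[0,0,0],[0,0,0],[0,0,0],[0,0,0],[0,0,0]],"claw":[0.6,0.6,0.6,0.6,0.6]}' 10
python3 -m pendant '{"slide":[[0,0,0],[0,0,0],[0,0,0],[0,0,0],[0,0,0],[0,0,0],[0,0,0],[0,0,0]],"dr":[[0,0,0],[0,0,0],[0,0,0],[0,0,0],[0,0,0],[0,0,0],[0,0,0],[0,0,0]],"claw":[0,0,0,0,0,0,0,0]}' 10
python3 -m pendant '{"slide":[[0,0,0],[0,0,0],[0,0,0]],"dr":[[0,0,0],[0,0,0],[0,0,0]],"claw":[0,0,0]}' 45
```

```text
clock: 13.85
position: [0.4593, -0.327, 0.1527]
ee_rot: [2.077, 1.685, 0.478]
force: [-0.3, -0.2, -0.7]
width: 0.6
gripper_force: 0.0
clock: 14.65
position: [0.4583, -0.3271, 0.1522]
ee_rot: [2.076, 1.686, 0.476]
force: [-3.1, 0.9, -0.8]
width: 0.149
gripper_force: 10.0
clock: 14.95
position: [0.4584, -0.3271, 0.1523]
ee_rot: [2.076, 1.686, 0.476]
force: [-5.0, 1.5, 0.1]
width: 0.149
gripper_force: 45.0
```

```bash
python3 -m pendant '{"slide":[[0,0,-0.02],[0,0,-0.04],[0,0,-0.06],[0,0,-0.08],[0,0,-0.08],[0,0,-0.08],[0,0,-0.05],[0,0,-0.03],[0,0,0]],"dr":[[0,0,0],[0,0,0],[0,0,0],[0,0,0],[0,0,0],[0,0,0],[0,0,0],[0,0,0],[0,0,0]],"claw":[0,0,0,0,0,0,0,0,0]}' 45
python3 -m pendant '{"slide":[[0,0,-0.05],[0,0,-0.1],[0,0,-0.05],[0,0,0]],"dr":[[0,0,0],[0,0,0],[0,0,0],[0,0,0]],"claw":[0,0,0,0]}'
python3 - <<'E'
from h import *
yaw=np.deg2rad(-23.2)
plan([.40,-.2,.32],down(yaw));print(arm.observe()["joints"])
cv2.imwrite("pics/s3.png",arm.get_image("scene")[100:,:500,::-1])
E
```

```text
clock: 15.85
position: [0.3911, -0.3132, 0.2662]
ee_rot: [2.074, 1.685, 0.476]
force: [0.3, 0.5, -2.5]
width: 0.15
gripper_force: 45.0
clock: 16.25
position: [0.3605, -0.3071, 0.3173]
ee_rot: [2.074, 1.684, 0.476]
force: [0.0, -0.6, -2.5]
width: 0.147
gripper_force: 45.0
t 16.25 pos [ 0.3605 -0.3071  0.3173] F [ 0.0319 -0.6432 -2.5468] w 0.1474499978398505 44.99925255775452
dr total units [ 4.5911 -0.4449  1.6099] then slide total units [ 0.3801 -0.0196 -0.0089] slide in present axes [0.3766 0.0522 0.0211]
[ 0.6534 -0.1414  0.1573  2.1736 -0.4506  0.6909  0.8972]
```

View pics/s3.png

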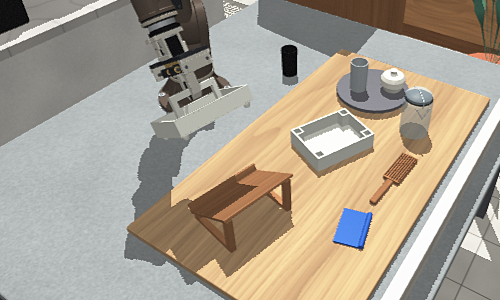

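```bash
python3 -m pendant '{"slide":[[0,0,0],[0,0,0],[0,0,0],[0,0,0],[0,0,0],[0,0,0],[0,0,0],[0,0,0]],"dr":[[0.4,-0.04,0.15],[0.8,-0.08,0.28],[0.9,-0.09,0.3],[0.9,-0.09,0.3],[0.8,-0.08,0.3],[0.5,-0.04,0.18],[0.29,-0.02,0.1],[0,0,0]],"claw":[0,0,0,0,0,0,0,0]}'
python3 - <<'E'
from h import *
yaw=np.deg2rad(-23.2)
plan([.549,.018,.22],down(yaw));print(arm.observe()["joints"])
E
```

```text
clock: 17.1
position: [0.362, -0.3058, 0.3138]
ee_rot: [-2.615, -1.73, 0.0]
force: [0.3, 0.6, -2.2]
width: 0.147
gripper_force: 45.0
t 17.1 pos [ 0.362  -0.3058  0.3138] F [ 0.3115  0.6188 -2.1574] w 0.14737256701241155 44.999268651008606
dr total units [-0.0437 -0.0261  0.0223] then slide total units [1.2377 0.1476 0.3128] slide in present axes [1.2363 0.1526 0.3159]
[ 0.608   0.1258 -0.0201  1.781   0.0004  1.2405  0.1857]
```

```bash
python3 -m pendant '{"slide":[[0.04,0.005,0],[0.08,0.01,0],[0.12,0.014,0],[0.13,0.016,0],[0.13,0.016,0],[0.13,0.016,0],[0.13,0.016,0],[0.13,0.016,0],[0.13,0.016,0],[0.1,0.012,0]],"dr":[[-0.04,-0.03,0.02],[0,0,0],[0,0,0],[0,0,0],[0,0,0],[0,0,0],[0,0,0],[0,0,0],[0,0,0],[0,0,0]],"claw":[0,0,0,0,0,0,0,0,0,0]}'
python3 -m pendant '{"slide":[[0.08,0.009,0],[0.03,0.004,0],[0,0,0.08],[0,0,0.1],[0,0,0.08],[0,0,0.05],[0,0,0],[0,0,0]],"dr":[[0,0,0],[0,0,0],[0,0,0],[0,0,0],[0,0,0],[0,0,0],[0,0,0],[0,0,0]],"claw":[0,0,0,0,0,0,0,0]}'
python3 - <<'E'
from h import *
plan([.549,.018,.16],down(np.deg2rad(-23.2)))
E
```

```text
clock: 18.1
position: [0.5318, -0.0112, 0.3143]
ee_rot: [2.621, 1.729, 0.001]
force: [0.4, -0.3, -3.1]
width: 0.149
gripper_force: 45.0
clock: 18.9
position: [0.5478, 0.0136, 0.2225]
ee_rot: [2.622, 1.724, -0.001]
force: [-0.1, -0.4, -2.3]
width: 0.148
gripper_force: 45.0
t 18.9 pos [0.5478 0.0136 0.2225] F [-0.1427 -0.4134 -2.2972] w 0.1479371453703752 44.99892711639404
dr total units [ 0.0214  0.0202 -0.0221] then slide total units [ 0.0151 -0.002   0.2082] slide in present axes [ 0.0156 -0.0025  0.2082]
```

```bash
python3 -m pendant '{"slide":[[0.008,-0.001,0.04],[0.008,-0.001,0.08],[0,0,0.06],[0,0,0.028],[0,0,0],[0,0,0]],"dr":[[0,0,0],[0,0,0],[0,0,0],[0,0,0],[0,0,0],[0,0,0]],"claw":[0,0,0,0,0,0]}'
python3 - <<'E'
from h import *
plan([.549,.018,.16],down(np.deg2rad(-23.2)))
s=arm.get_image("scene");t=arm.get_image("top")
m=np.vstack([crop(s,280,180,w=105,h=90,s=5)[:, :],])
n=crop(t,265,125,w=125,h=100,s=3.2);k=np.zeros((450,275,3),np.uint8)
cv2.imwrite("pics/m4.png",m);cv2.imwrite("pics/t4.png",crop(t,260,115,w=133,h=100,s=6))
E
```

```text
clock: 19.5
position: [0.55, 0.0187, 0.1607]
ee_rot: [2.621, 1.724, 0.001]
force: [0.5, 0.9, -3.1]
width: 0.143
gripper_force: 45.0
t 19.5 pos [0.55   0.0187 0.1607] F [ 0.5242  0.9081 -3.085 ] w 0.14322910216310447 44.99900221824646
dr total units [ 0.0325  0.0153 -0.0185] then slide total units [-0.0034 -0.0021  0.0024] slide in present axes [-0.0034 -0.0021  0.0024]
```

View pics/m4.png

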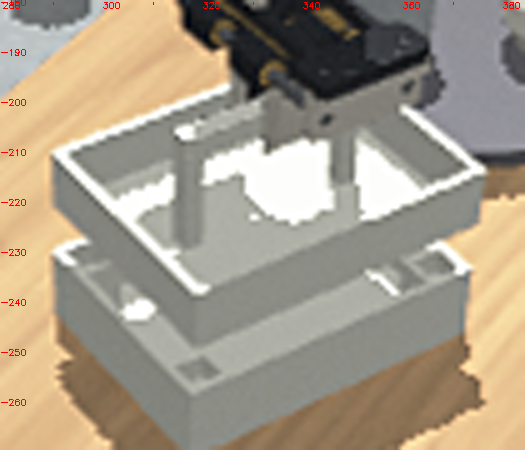

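View pics/t4.png

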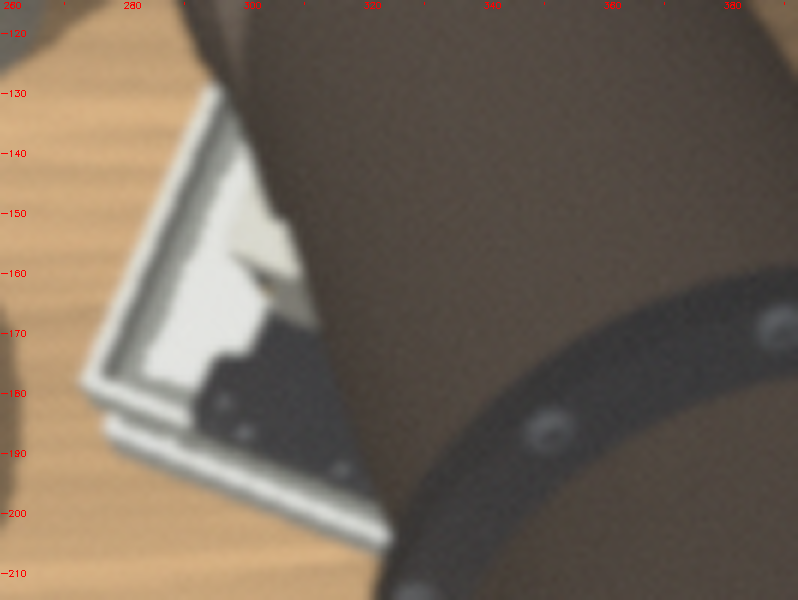

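```bash
python3 - <<'E'
from h import *
f=lambda L,x,y,s:[(x+(a+.5)/s-.5,y+(b+.5)/s-.5) for a,b in L]
H=plane("scene",f([(53,155),(205,292),(486,170)],280,180,5),.1447)[:,:2]
B=plane("scene",f([(53,250),(195,395),(470,268)],280,180,5),.07)[:,:2]
for n,P in(("H",H),("B",B)):
    d1=P[1]-P[0];d2=P[2]-P[1]
    print(n,P.ravel(),"len",np.linalg.norm(d1),np.linalg.norm(d2),"centre",(P[0]+P[2])/2,"yaw",np.degrees(np.arctan2(d1[1],d1[0])),np.degrees(np.arctan2(-d2[0],d2[1])))
h=plane("top",f([(80,380)],260,115,6),.1447);b=plane("top",f([(104,432)],260,115,6),.07);print("top L corner",h,b,h-b)
c=np.deg2rad(-23.2);print("expected H L corner",np.array([.55,.0187])+np.array([[np.cos(c),-np.sin(c)],[np.sin(c),np.cos(c)]])@[-.075,.1])
# where base was in scene0
E
```

```text
H [ 0.4436 -0.0433  0.5812 -0.0962  0.6582  0.083 ] len 0.14746762946224276 0.19499558023523472 centre [0.5509 0.0199] yaw -21.024714203145106 -23.256445456854408
B [ 0.4398 -0.0409  0.5782 -0.0995  0.6551  0.0823] len 0.15022985293860086 0.19743075689420958 centre [0.5475 0.0207] yaw -22.971682273313174 -22.94960926154951
top L corner [[0.5225 0.1395 0.1447]] [[0.5183 0.1401 0.07  ]] [[ 0.0042 -0.0006  0.0747]]
expected H L corner [0.5205 0.1402]
```

```bash
python3 - <<'E'
from h import *
plan([.5466,.0194,.142],down(np.deg2rad(-23.1)))
E
```

```text
t 19.6 pos [0.5502 0.0187 0.1611] F [-0.0045 -0.0844 -2.4152] w 0.15002075371058013 44.99885559082031
dr total units [ 0.0383  0.0126 -0.0336] then slide total units [-0.0025 -0.0119  0.0635] slide in present axes [-0.0025 -0.0122  0.0635]
```

```bash
python3 -m pendant '{"slide":[[-0.0025,-0.012,0],[0,0,0.02],[0,0,0.025],[0,0,0.018],[0,0,0],[0,0,0]],"dr":[[0.03,0.01,-0.03],[0,0,0],[0,0,0],[0,0,0],[0,0,0],[0,0,0]],"claw":[0,0,0,0,0,0]}'
python3 -m pendant '{"slide":[[0,0,0.007],[0,0,0.007],[0,0,0.007],[0,0,0]],"dr":[[0,0,0],[0,0,0],[0,0,0],[0,0,0]],"claw":[0,0,0,0]}'
```

```text
clock: 20.2
position: [0.5456, 0.0193, 0.1408]
ee_rot: [-2.621, -1.731, 0.003]
force: [-0.6, -0.2, -2.8]
width: 0.149
gripper_force: 45.0
clock: 20.6
position: [0.5456, 0.0192, 0.1345]
ee_rot: [-2.622, -1.731, 0.003]
force: [-0.2, -0.0, -2.9]
width: 0.151
gripper_force: 45.0
```

```bash
python3 -m pendant '{"slide":[[0,0,0.005],[0,0,0.005],[0,0,0]],"dr":[[0,0,0],[0,0,0],[0,0,0]],"claw":[0,0,0]}'
python3 -m pendant '{"slide":[[0,0,0.005],[0,0,0.005],[0,0,0]],"dr":[[0,0,0],[0,0,0],[0,0,0]],"claw":[0,0,0]}'
```

```text
clock: 20.9
position: [0.5458, 0.0192, 0.1317]
ee_rot: [2.622, 1.731, -0.002]
force: [0.2, 0.4, -2.3]
width: 0.148
gripper_force: 45.0
clock: 21.2
position: [0.5459, 0.0193, 0.1287]
ee_rot: [2.621, 1.731, -0.002]
force: [2.1, -0.4, -3.2]
width: 0.148
gripper_force: 45.0
```

```bash
python3 -m pendant '{"slide":[[0,0,0.004],[0,0,0.003],[0,0,0]],"dr":[[0,0,0],[0,0,0],[0,0,0]],"claw":[0,0,0]}'
python3 -m pendant '{"slide":[[0,0,0.003],[0,0,0.003],[0,0,0]],"dr":[[0,0,0],[0,0,0],[0,0,0]],"claw":[0,0,0]}'
```

```text
clock: 21.5
position: [0.5459, 0.0192, 0.1266]
ee_rot: [2.621, 1.731, -0.002]
force: [1.5, -1.0, -2.7]
width: 0.147
gripper_force: 45.0
clock: 21.8
position: [0.5458, 0.0193, 0.125]
ee_rot: [2.621, 1.731, -0.002]
force: [1.1, -0.6, 0.1]
width: 0.146
gripper_force: 45.0
```

```bash
python3 -m pendant '{"slide":[[0,0,0.003],[0,0,0],[0,0,0]],"dr":[[0,0,0],[0,0,0],[0,0,0]],"claw":[0,0,0]}'
python3 -m pendant '{"slide":[[0,0,0],[0,0,0],[0,0,0],[0,0,0],[0,0,0],[0,0,0]],"dr":[[0,0,0],[0,0,0],[0,0,0],[0,0,0],[0,0,0],[0,0,0]],"claw":[0.25,0.35,0.5,0.6,0.6,0.6]}'
python3 -m pendant '{"slide":[[0,0,-0.03],[0,0,-0.08],[0,0,-0.12],[0,0,-0.15],[0,0,-0.15],[0,0,-0.1],[0,0,0]],"dr":[[0,0,0],[0,0,0],[0,0,0],[0,0,0],[0,0,0],[0,0,0],[0,0,0]],"claw":[0.6,0.6,0.6,0.6,0.6,0.6,0.6]}'
python3 - <<'E'
from h import *
cv2.imwrite("pics/m5.png",crop(arm.get_image("scene"),280,150,w=155,h=115,s=5))
E
```

```text
clock: 22.1
position: [0.5459, 0.0193, 0.125]
ee_rot: [2.621, 1.731, -0.002]
force: [-3.3, -1.5, 10.0]
width: 0.147
gripper_force: 45.0
clock: 22.7
position: [0.5457, 0.0193, 0.1239]
ee_rot: [2.622, 1.731, -0.003]
force: [0.6, -0.7, 0.5]
width: 0.584
gripper_force: 0.0
clock: 23.4
position: [0.548, 0.02, 0.3185]
ee_rot: [2.618, 1.729, 0.01]
force: [0.1, -0.8, 0.4]
width: 0.602
gripper_force: 0.0
```

View pics/m5.png

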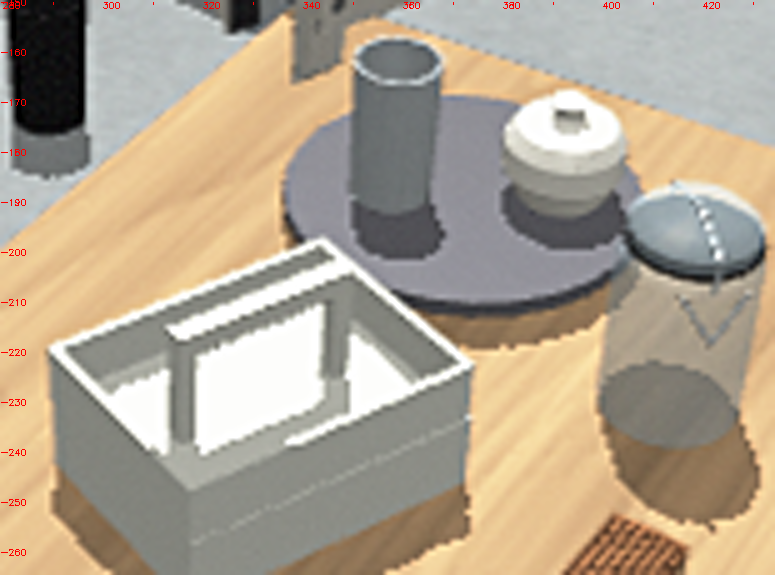

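The picture shows the trays stacked flush, with their seam running evenly from (316,258) to (372,233). The cup is upright at (357,175) beside the bowl, and the gripper is clear.

```bash
python3 -m pendant '{"slide":[[0,0,0],[0,0,0],[0,0,0]],"dr":[[0,0,0],[0,0,0],[0,0,0]],"claw":[0.6,0.6,0.6]}'
python3 -c "
from cell import arm
print(arm.sign_off())"
```

```text
clock: 23.75
position: [0.5454, 0.0193, 0.3119]
ee_rot: [-2.621, -1.731, 0.005]
force: [-0.2, -0.4, -0.4]
width: 0.599
gripper_force: 0.0
the job is handed in; nothing more can be done
None
```

The job is handed in at 23.75 s: in the last picture the steel cup stands upright on the turntable beside the sugar bowl and the handled tray sits flush on the base tray, both released; sign-off returned no verdict.

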